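# Set the dowel in a cast bracket with the pin press

## Task

Slide the plaster bracket, tail first, into the nest of the bench pin press until it is fully home against the end stop, then push the press's knob down through its soft first stop to the firm second stop so that the dowel's head sits down on the plaster, pressing gently enough not to crack the casting. Let the plunger come all the way back up and leave the bracket in the nest; do not push the dowel with the fingers, and leave the jar, bowl and brush alone.

Things in the scene. Friction and masses are not known exactly. Their poses are not given: they have to be found in the camera images.
- bracket: Loose white plaster casting, 0.3 kg: a scroll (56 mm drum, axis level along y, 40 mm wide between flat sides; a good grip from above) and a flat tail 40 mm wide, 30 mm high, along +x, ending 112 mm from the scroll's axis. Origin: underside, straight below the scroll's axis. z up. Starts on the table, tail roughly away from the robot.
- pin_head: The steel dowel's round head, 10 mm diameter, 3 mm thick; origin at the centre of its underside.
- pin_top (a point): Top centre of the dowel's head. The dowel stands upright in the tail's flat top, on the bracket's x axis, 90 mm from the scroll's axis (22 mm before the tail's end). The head's underside is 6 to 9 mm above the plaster at the start and rests on it when the dowel is home.
- dowel (a joint): How far the dowel has been driven (m): 0 to 0.003 at the start, 0.009 fully home (head on the plaster). It moves stiffly, about 4 N, and stays where it is left.
- press: Fixed pin press. Origin: underside of its grey base plate, on the plunger's axis; z up, x from the nest's open mouth (-x side) to its end stop. Plate 12 mm thick, 120 mm wide, from x = -155 to +80 mm, on levelling feet, so its height differs each time. A round column (26 mm) stands on it at x = 55 mm, to z = 187 mm, and carries the head.
- nest (a point): Top face of the press's plate on the plunger's axis, axes as the press. The bracket slides in along +x, x axes alike, until its tail's end meets the end stop (face at x = 22 mm); the dowel is then above this point. Guide rails 10 mm high, 44 mm apart inside, from x = -16 to 24 mm; in front their mouths flare out to about 66 mm at x = -40 mm.
- knob: Black plunger knob, 46 mm wide, 14 mm thick, screwed on its stem at differing heights. Origin: centre of its flat top. Pushed down: first a soft spring (2 to 5 N) till the foot lands on the plaster (first stop, 16 to 46 mm down), then a stiffer one (7 to 10 N, 11 to 15 N with the dowel) till the dowel is home (firm second stop, some 10 mm on). Over 32 N cracks the plaster. Springs back.
- foot (a joint): Travel of the steel ring foot (29 mm diameter) that hangs on the plunger's axis under the press's head (m): 0 up at rest, grows downwards. The head is a grey block 46 mm wide, 38 mm high, over x = -20 to 74 mm of the press, its underside 99 to 129 mm above the press's origin; the foot at rest clears the raised dowel.
- driver (a joint): Travel of the inner driver relative to the foot (m): 0 at rest, about 0.0095 at the second stop with the dowel home.
- jar: Bystander: glass jar with metal lid, 64 mm diameter, 85 mm high; origin under its centre.
- bowl: Bystander: grey mixing bowl, 110 mm across, 50 mm high; origin under its centre.
- brush: Bystander: brush lying on the bench; origin under its middle.
Mind the look-alikes: they are no part of the job. Leave any yellow look-alike of the bracket alone.

How it is judged:
By the outcome, as a careful person would: the job done as asked, in the order asked, and still so for the second after the job is handed in, with the robot touching nothing.
It also fails if it takes over 61 s, if anything falls off the work surface, if the arm or the gripper's body presses on something with over 40 N, if the wrist force passes 120 N, or if a joint passes its speed limit or range.

## Robot

A 6-joint arm with a two-finger parallel gripper is mounted at the origin on the work surface. World frame = base frame: x ahead of the robot, y to its left, z up, the work surface at z = 0. Lengths are in m, angles in degrees, forces in N, time in s.
With the tool pointing down it reaches from about 0.3 to 0.75 m from the base axis. Payload 8.5 kg.
Tool frame: the origin (TCP) lies on the centre line of the jaws, within the pads' length; the fingertips stand 14 mm ahead of it and the grasp point (between the pads) lies 5 mm behind it; z points along the fingers, x is the direction in which the jaws open and shut, and the axes are right-handed (so a half turn about z gives the same grasp; the last joint's range is limited). The gripper opens to 85 mm and grips with 20 to 120 N. Pads are 22 mm wide; open, the fingers measure 114 mm over their backs; the gripper's body (76 mm by 85 mm) begins 54 mm behind the grasp point. The pads swing forward as they close: fully open they stand 13 mm farther back than shut.
Start: joints at [-79.028, 21.807, 74.336, -0, 83.858, -12.336], TCP at [0.218, -0.505, 0.245] pointing down, gripper open.
Joint ranges: [-178.18, 178.18], [-50.72, 133.34], [12.68, 142.11], [-81.47, 261.47], [9.98, 163.14], [-165.26, 165.26]. Speed limits (degrees/s): [136.94, 136.94, 180, 180, 180, 180].

## Interface

Orientations are given as a 3x3 rotation matrix whose columns are the frame's x, y, z axes.
In Python, from rig import * gives the robot as it stands.
- The arm moves only by the shell command python3 -m crank 'ROWS' [FORCE]. ROWS is JSON, one flat list of numbers, 7 for each row, row after row: the turn, a rotation vector about the world's x, y, z in rad, then the shift along the world's x, y, z in m, then the opening in per cent of the stroke, from 0 (shut) to 100 (fully open). A call has 1 to 20 rows; each row shifts and turns the commanded pose from where the row before left it; what a row does not reach is not made up. A row lasts 1/10 s, in which the tool goes at most 50 mm and 8.59 degrees, less where a joint would pass 70% of its speed; a pose out of reach is approached as far as the arm can. A call is refused whole if a number of a shift passes 0.05 or a number of a turn 0.15, either way. A call with a gripper value outside its range is refused whole. The fingers move at their own pace and stop on an object; FORCE is the grip in N (left out, the last holds). Time passes only in rows, so rows that do not move let the fingers close. It gives the time, the measured TCP pose, the force and the opening at its end, in the units of the state.
- observe(): the state, without advancing time (a new reading comes with each control period).
- get_image(name): name is "side" or "top" or "wrist"; returns a dict with "frame" (384x512x3 uint8, red, green, blue), "fov_y" (degrees; the focal length in pixels is half the picture's height over the tangent of half this angle, whatever the lens; pixels are square), "cx", "cy" (the principal point, pixels), "world_to_cam" (4x4, takes a point from world to camera coordinates). Camera axes: x right, y up, looking along -z (the intrinsics and any distortion apply to the point x, -y, -z); pixel columns grow to the right and rows downward; lengths in m; the calibration is good to about 2 mm. The wrist camera is an equidistant fisheye: a pixel r from the principal point sees the ray r / f radians off the axis. A picture is of the moment at which its call begins. There is no depth.
- close_job(): hands the job in, once; it reports no verdict.
The state is a dict: "time_s": time; "q": joint angles; "qvel": joint speeds; "joint_efforts": joint torques, N m; "position": TCP position; "tool_rot": TCP orientation; "ft_force": force on the tool from outside, world axes, zero at the start; "wrist_torque": the same for the moment, N m; "grip_width": finger opening in m.
Only numpy, scipy, OpenCV 4.12 (cv2) and the standard library are available. Lean on these libraries where they do the work, as an engineer would, in place of code of your own. Each camera call takes 0.05 s, during which the arm holds its last target. There are 200 camera calls.

## Working session

There is one attempt and no reset: what is moved stays moved. The work goes in short steps, Python scripts to look and compute and a shell command to move; the robot and the scene stay as the last step left them, time stands still between calls to the robot, and variables do not carry over. Pictures are saved under pics/ and viewed, about 8 in all and at most 12, crops included, and the job is handed in when it is done.

```bash
ls; mkdir -p pics
cat > h.py <<'E'
from rig import *
import numpy as np, cv2
def load(n):
    return np.load(f'pics/{n}.npy',allow_pickle=True).item()
def snap(cam,n):
    d=get_image(cam); np.save(f'pics/{n}.npy',d,allow_pickle=True)
    cv2.imwrite(f'pics/{n}.png',d['frame'][:,:,::-1]); return d
def ray(d,u,v,fish=False):
    f=192/np.tan(np.radians(d['fov_y'])/2); x=u-d['cx'];y=v-d['cy']
    if fish:
        r=np.hypot(x,y); t=r/f; s=np.sin(t)/max(r,1e-9); c=np.array([x*s,-y*s,-np.cos(t)])
    else: c=np.array([x/f,-y/f,-1])
    T=np.array(d['world_to_cam']);R=T[:3,:3]
    return -R.T@T[:3,3], R.T@c
def atz(d,u,v,z,fish=False):
    o,r=ray(d,u,v,fish); return o+r*(z-o[2])/r[2]
def proj(d,p,fish=False):
    f=192/np.tan(np.radians(d['fov_y'])/2);T=np.array(d['world_to_cam']);c=T[:3,:3]@np.array(p)+T[:3,3]
    x,y,z=c[0],-c[1],-c[2]
    if fish:
        h=np.hypot(x,y);t=np.arctan2(h,z);return np.array([d['cx']+f*t*x/h,d['cy']+f*t*y/h])
    return np.array([d['cx']+f*x/z,d['cy']+f*y/z])
def tri(*obs):
    A=np.zeros((3,3));b=np.zeros(3)
    for d,u,v,fi in obs:
        o,r=ray(d,u,v,fi);r=r/np.linalg.norm(r);P=np.eye(3)-np.outer(r,r);A+=P;b+=P@o
    return np.linalg.solve(A,b)
E
python3 - <<'E'
from h import *
ims=[snap(c,c+'0') for c in('side','top','wrist')]
for d in ims: print(d['fov_y'],d['cx'],d['cy'],d.keys(),np.round(ray(d,d['cx'],d['cy']),3).tolist())
a=cv2.resize(np.vstack([ims[0]['frame'],ims[1]['frame']]),None,fx=.78,fy=.78)
cv2.imwrite('pics/st.png',a[:,:,::-1]); print(observe())
E
```

```text
pics
50.25837836092704 254.4838873511392 191.23832349687882 dict_keys(['frame', 'fov_y', 'cx', 'cy', 'world_to_cam']) [[0.173, 0.699, 0.996], [0.341, -0.602, -0.722]]
45.09237898961799 257.5212108511757 185.47815877917583 dict_keys(['frame', 'fov_y', 'cx', 'cy', 'world_to_cam']) [[0.403, 0.0, 1.596], [0.133, -0.006, -0.991]]
65.70646984690485 255.0821900941927 193.26317736207363 dict_keys(['frame', 'fov_y', 'cx', 'cy', 'world_to_cam']) [[0.293, -0.473, 0.373], [-0.293, -0.125, -0.948]]
{'time_s': 0.15, 'q': array([-7.90274825e+01,  2.18339151e+01,  7.43691875e+01,  2.02023029e-04,
        8.38595246e+01, -1.23347644e+01]), 'qvel': array([ 0.01059155, -0.15198439, -0.12201128, -0.01003162, -0.05665669,
        0.02263351]), 'joint_efforts': array([ 1.56403039e-03, -4.48624063e+01, -2.31345069e+01, -1.89248040e-04,
        3.76664961e-03,  6.17343147e-06]), 'position': array([ 0.21758477, -0.50492332,  0.24486972]), 'tool_rot': array([[ 3.95661770e-01, -9.18396277e-01, -2.04607336e-04],
       [-9.18395680e-01, -3.95661752e-01,  1.07373424e-03],
       [-1.06706883e-03, -2.36925098e-04, -9.99999403e-01]]), 'ft_force': array([0.40426012, 0.17719386, 0.47871954]), 'wrist_torque': array([ 0.02763589, -0.04904079, -0.00880183]), 'grip_width': 0.0850811081496594}
```

View pics/top0.png

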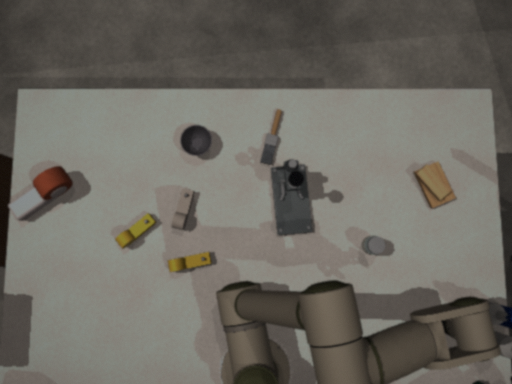

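View pics/side0.png

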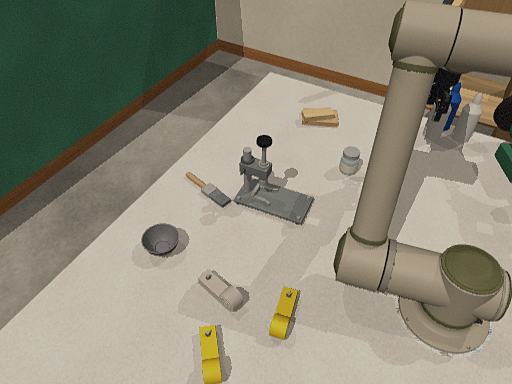

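Top view: white bracket at about (183,210) with its tail up (+x), press at (293,200) with the knob at (296,178), and yellow look-alikes at (135,230) and (190,262). The side view agrees. Next I'll enlarge crops.

Run:
```python
from h import *
t=load('top0')['frame'];s=load('side0')['frame']
def crop(im,u,v,w,h,k):
    c=cv2.resize(im[v:v+h,u:u+w],None,fx=k,fy=k,interpolation=cv2.INTER_CUBIC)
    c=cv2.convertScaleAbs(c,alpha=1.5)
    for i in range(0,w,10): cv2.putText(c,str(u+i),(i*k,8),0,.3,(255,0,0),1);cv2.line(c,(i*k,10),(i*k,14),(255,0,0),1)
    for i in range(10,h,10): cv2.putText(c,str(v+i),(0,i*k),0,.3,(255,0,0),1);cv2.line(c,(20,i*k),(24,i*k),(255,0,0),1)
    return c
a=crop(t,163,180,40,60,5);b=crop(t,260,150,70,90,5);
c=crop(s,190,260,60,60,5);d=crop(s,225,125,100,100,5)
W=np.zeros((600,800,3),np.uint8)
def crop2(im,u,v,w,h,k,x,y):
    c=crop(im,u,v,w,h,k);W[y:y+c.shape[0],x:x+c.shape[1]]=c
crop2(t,163,180,40,60,5,0,0);crop2(s,190,262,50,56,5,0,310)
crop2(t,262,152,60,60,3,210,0);crop2(s,228,130,90,95,4,410,0)
crop2(t,262,152,60,90,2,260,400)
crop2(t,265,155,55,85,2,0,0) if 0 else None
cv2.imwrite('pics/cr.png',W[:,:,::-1])
```

```text
(no output)
```

View pics/cr.png

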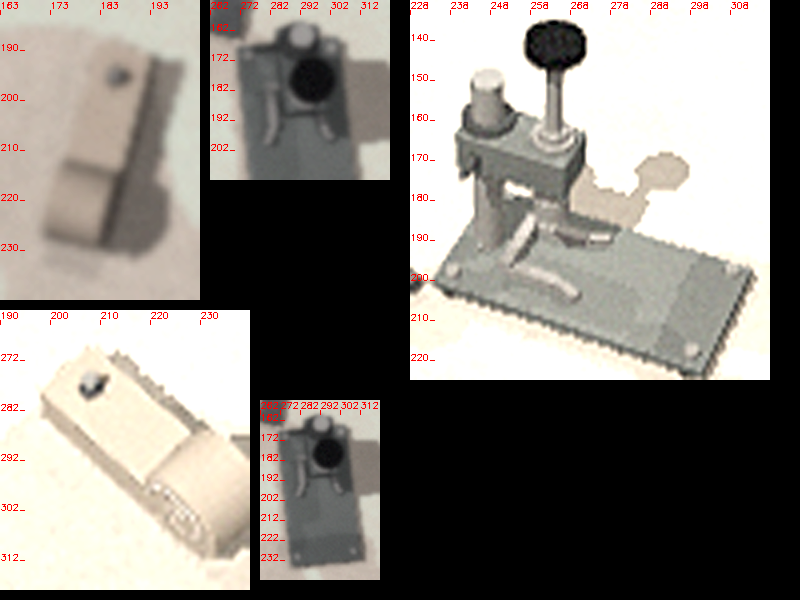

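Run:
```python
from h import *
t=load('top0');s=load('side0')
r=lambda *a:print(a[0],np.round(a[1],4))
r('dowel',tri((t,186.4,195,0),(s,208,276.5,0)))
r('knob',tri((t,296.3,178.8,0),(s,264.3,140.5,0)))
r('coltop',tri((t,292.5,164.5,0),(s,247.3,149,0)))
z=.02
P=dict(nl=(277,235.),nr=(314,232),fl=(272,168),fr=(305.5,167))
for k,p in P.items(): r(k,atz(t,*p,z))
for k,p in dict(nl=(297,223),nr=(313,198),fl=(235,200)).items(): r('s'+k,atz(s,*p,z))
for k,p in dict(tl=(180,189),tr=(193,191)).items(): r(k,atz(t,*p,.03))
for k,p in dict(sl=(173,223),sr=(186,225),sl2=(174.5,212),sr2=(188,214)).items(): r(k,atz(t,*p,.045))
for k,p in dict(endL=(198,281),endR=(208.5,269.5)).items(): r('s'+k,atz(s,*p,.03))
r('scr',atz(s,227,307,.028));r('scr right top',atz(s,236,286.5,.056))
```

```text
dowel [0.5815 0.234  0.0256]
knob [ 0.6055 -0.1226  0.2397]
coltop [ 0.6582 -0.1155  0.1904]
nl [ 0.4448 -0.075   0.02  ]
nr [ 0.4548 -0.2007  0.02  ]
fl [ 0.6751 -0.0593  0.02  ]
fr [ 0.6786 -0.1752  0.02  ]
snl [ 0.4537 -0.0614  0.02  ]
snr [ 0.4537 -0.1819  0.02  ]
sfl [ 0.6693 -0.0488  0.02  ]
tl [0.6009 0.2552 0.03  ]
tr [0.594  0.2108 0.03  ]
sl [0.4845 0.2738 0.045 ]
sr [0.4777 0.2302 0.045 ]
sl2 [0.5213 0.2696 0.045 ]
sr2 [0.5145 0.2242 0.045 ]
sendL [0.5958 0.2614 0.03  ]
sendR [0.5916 0.2172 0.03  ]
scr [0.4876 0.2865 0.028 ]
scr right top [0.4892 0.2377 0.056 ]
```

```bash
python3 -m crank '[0,0,0.141,0.0116,0.0185,0.00275,100, 0,0,0.141,0.0116,0.0185,0.00275,100, 0,0,0.141,0.0116,0.0185,0.00275,100, 0,0,0.141,0.0116,0.0185,0.00275,100, 0,0,0.141,0.0116,0.0185,0.00275,100, 0,0,0.141,0.0116,0.0185,0.00275,100, 0,0,0.141,0.0116,0.0185,0.00275,100, 0,0,0.141,0.0116,0.0185,0.00275,100, 0,0,0.141,0.0116,0.0185,0.00275,100, 0,0,0.141,0.0116,0.0185,0.00275,100, 0,0,0.141,0.0116,0.0185,0.00275,100, 0,0,0.141,0.0116,0.0185,0.00275,100, 0,0,0.141,0.0116,0.0185,0.00275,100, 0,0,0.141,0.0116,0.0185,0.00275,100, 0,0,0.141,0.0116,0.0185,0.00275,100, 0,0,0.141,0.0116,0.0185,0.00275,100, 0,0,0.141,0.0116,0.0185,0.00275,100, 0,0,0.141,0.0116,0.0185,0.00275,100, 0,0,0.141,0.0116,0.0185,0.00275,100, 0,0,0.141,0.0116,0.0185,0.00275,100]' 30
python3 - <<'E'
from h import *
print(observe()['position'],observe()['tool_rot'].round(3).tolist())
d=snap('wrist','w1'); print(ray(d,d['cx'],d['cy']))
cv2.imwrite('pics/w1v.png',cv2.resize(cv2.convertScaleAbs(d['frame'],alpha=1.3),(768,576))[:,:,::-1])
E
```

```text
time_s: 2.15
position: [0.4499, -0.1342, 0.3003]
tool_rot: [[-0.091, 0.996, -0.0], [0.996, 0.091, 0.0], [0.0, -0.0, -1.0]]
ft_force: [-0.0, 0.3, 0.5]
grip_width: 0.0856
[ 0.44992392 -0.13420926  0.30025861] [[-0.091, 0.996, -0.0], [0.996, 0.091, 0.0], [0.0, -0.0, -1.0]]
(array([ 0.36930758, -0.1415692 ,  0.42826514]), array([ 0.31529369,  0.02891485, -0.94855354]))
```

View pics/w1v.png

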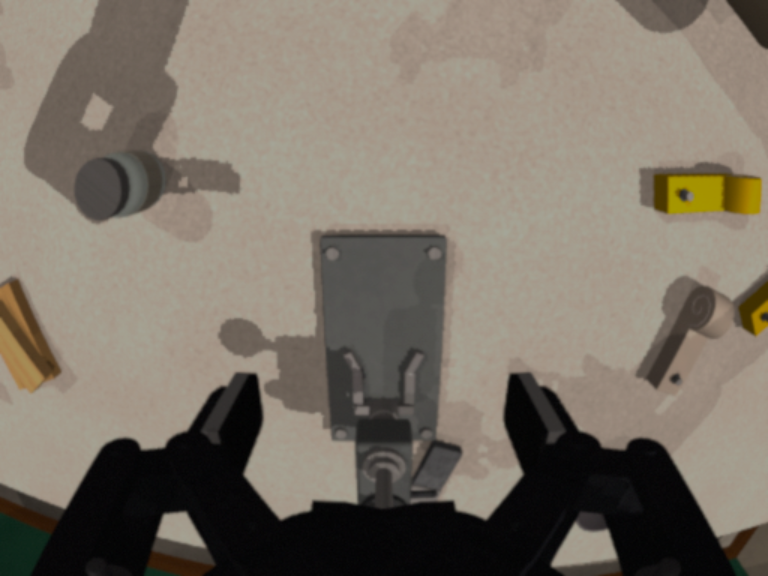

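Wrist view: plate corners at about (320,236), (446,236), (333,440), (437,438) in this ×1.5 picture, nearly aligned with the tool. The bracket is upper right with its scroll at (705,305) and dowel at (675,378). I'll fit both poses to these pixels.

```bash
cat > fit.py <<'E'
from h import *
from scipy.optimize import least_squares
t=load('top0');s=load('side0');w=load('w1')
def T(p,q):
    c,sn=np.cos(p[2]),np.sin(p[2]);return np.array([p[0]+c*q[0]-sn*q[1],p[1]+sn*q[0]+c*q[1],q[2]+(p[3] if len(p)>3 else 0)])
def fit(obs,p0):
    f=lambda p:np.concatenate([(proj(d,T(p,q),fi)-np.array(uv))*k for d,uv,q,fi,k in obs])
    r=least_squares(f,p0,loss='soft_l1');print(np.round(r.x,4),'yaw',np.degrees(r.x[2]).round(2));print(np.round(f(r.x),1).tolist());return r.x
k=1/1.5
if __name__=='__main__':
  W=lambda u,v,q:(w,(u*k-.17,v*k-.17),q,1,1)
  fit([W(320,237,(-.155,-.06,.012)),W(446,237,(-.155,.06,.012)),W(333,440,(.08,-.06,.012)),W(437,438,(.08,.06,.012)),
     (s,(247.3,149),(.055,0,.187),0,.3),(t,(292.5,164.5),(.055,0,.187),0,.3),(s,(297,222),(-.155,.06,.012),0,.3),(s,(313,197),(-.155,-.06,.012),0,.3)],[.6,-.12,.09,.01])
  # bracket
  fit([W(675,378,(.09,0,.041)),W(648,381,(.112,-.02,.03)) ,(t,(186.4,195),(.09,0,.041),0,1),(s,(208,276.8),(.09,0,.041),0,1),
     (t,(180,189.5),(.112,.02,.03),0,.5),(t,(193,191),(.112,-.02,.03),0,.5),(s,(198,281),(.112,.02,.03),0,.7),(s,(208.5,270),(.112,-.02,.03),0,.7),W(705,303,(0,.02,.028))],[.5,.25,-.1])
E
python3 fit.py
```

```text
[ 0.608  -0.1182  0.0997  0.002 ] yaw 5.71
[0.1, 0.3, 0.1, -0.4, 0.0, -0.4, -0.2, 0.4, -0.4, 0.1, -0.4, -0.6, 1.0, 0.1, -0.1, -0.2]
[0.4855 0.228  0.0352] yaw 2.02
[2.7, -0.3, 5.9, 5.8, 0.1, 1.1, 2.2, -3.2, 0.5, 0.4, -0.2, -0.6, 1.2, -2.0, -0.6, -2.0, 0.3, 0.4]
```

```bash
sed -i 's/W(705,303,(0,.02,.028))/W(703,303,(0,-.02,.028))/; s/,W(648,381,(.112,-.02,.03)) //' fit.py; python3 fit.py
```

```text
[ 0.608  -0.1182  0.0997  0.002 ] yaw 5.71
[0.1, 0.3, 0.1, -0.4, 0.0, -0.4, -0.2, 0.4, -0.4, 0.1, -0.4, -0.6, 1.0, 0.1, -0.1, -0.2]
[ 0.4893  0.2622 -0.2576] yaw -14.76
[5.7, 0.2, -2.3, 0.8, 0.3, -1.1, 0.3, -0.5, -0.5, 0.2, -0.2, -2.4, 0.2, -1.0, -0.3, -0.1]
```

```bash
python3 -m crank '[0,0,-0.035,0.0039,0.0396,-0.011,100, 0,0,-0.035,0.0039,0.0396,-0.011,100, 0,0,-0.035,0.0039,0.0396,-0.011,100, 0,0,-0.035,0.0039,0.0396,-0.011,100, 0,0,-0.035,0.0039,0.0396,-0.011,100, 0,0,-0.035,0.0039,0.0396,-0.011,100, 0,0,-0.035,0.0039,0.0396,-0.011,100, 0,0,-0.035,0.0039,0.0396,-0.011,100, 0,0,-0.035,0.0039,0.0396,-0.011,100, 0,0,-0.035,0.0039,0.0396,-0.011,100, 0,0,0,0,0,0,100]'
python3 - <<'E'
from h import *
d=snap('wrist','w2')
cv2.imwrite('pics/w2v.png',cv2.resize(cv2.convertScaleAbs(d['frame'],alpha=1.3),(768,576))[:,:,::-1])
E
```

```text
time_s: 3.3
position: [0.4878, 0.2641, 0.1883]
tool_rot: [[0.26, 0.966, -0.003], [0.966, -0.26, -0.0], [-0.001, -0.003, -1.0]]
ft_force: [0.2, -0.5, -0.5]
grip_width: 0.0853
```

View pics/w2v.png

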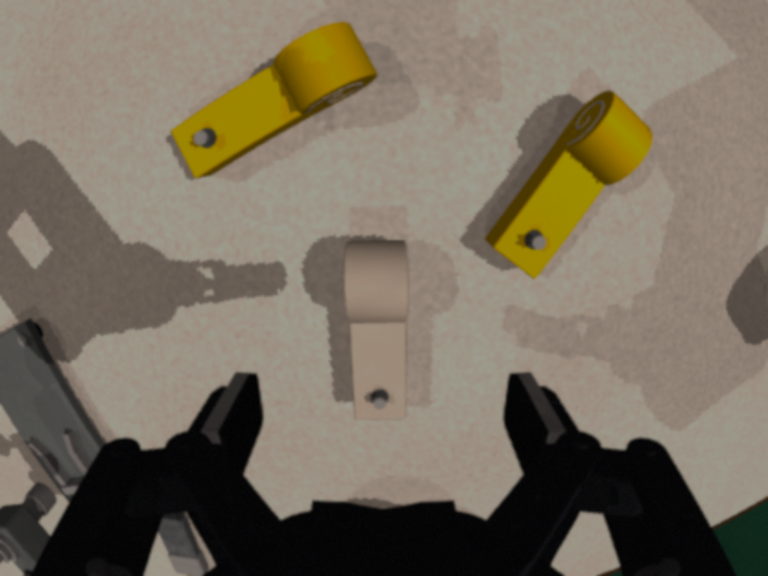

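The white bracket sits under the gripper, with its scroll around (377,280), dowel at (379,397) and tail end at (355–407,418). I'll fit it again.

Run:
```python
from fit import *
w=load('w2');W=lambda u,v,q:(w,(u*k-.17,v*k-.17),q,1,1)
o=observe();print(o['position'],np.degrees(np.arctan2(o['tool_rot'][1,1],o['tool_rot'][0,1])))
p=fit([W(379,396,(.09,0,.0405)),W(355,419,(.112,.02 if 0 else -.02,.03)),W(407,418.5,(.112,.02,.03)),W(346,280,(0,-.02,.056)),W(408,280,(0,.02,.056)),W(351,322,(.027,-.02,.03)),W(407,322,(.027,.02,.03))],[.489,.262,-.25])
```

```text
[0.48806608 0.26225682 0.18914936] -15.046934949249108
[ 0.4923  0.2594 -0.2475] yaw -14.18
[0.7, 3.3, -0.1, -0.9, -0.3, -1.0, -0.7, 7.1, 1.2, 6.5, -0.9, -4.1, 0.3, -4.7]
```

Run:
```python
from fit import *
w=load('w2');W=lambda u,v,q:(w,(u*k-.17,v*k-.17),q,1,1)
for zt in (.039,.042):
  p=fit([W(379,396.5,(.09,0,zt)),W(355,419,(.112,-.02,.03)),W(407,418.5,(.112,.02,.03)),W(355,419,(.112,-.02,.03)),W(407,418.5,(.112,.02,.03))],[.489,.262,-.25])
  print([proj(w,T(p,q),1)/k for q in ((0,-.02,.056),(0,.02,.056),(-.028,0,.028),(.028,-.02,.03))])
```

```text
[ 0.4929  0.258  -0.2356] yaw -13.5
[0.5, 3.0, -0.0, -0.1, -0.2, -0.5, -0.0, -0.1, -0.2, -0.5]
[array([342.67092623, 292.21557082]), array([407.42738337, 290.56442161]), array([374.37047702, 237.62453661]), array([348.17217191, 318.47317616])]
[ 0.4929  0.258  -0.2358] yaw -13.51
[0.5, 4.4, -0.0, -0.1, -0.2, -0.5, -0.0, -0.1, -0.2, -0.5]
[array([342.69442993, 292.18979701]), array([407.45236783, 290.54564401]), array([374.39827128, 237.60285194]), array([348.18852558, 318.45089178])]
```

```bash
python3 -m crank '[0,0,0.02,0.005,-0.004,-0.02,100, 0,0,0,0,0,-0.02,100, 0,0,0,0,0,-0.02,100, 0,0,0,0,0,-0.02,100, 0,0,0,0,0,-0.02,100, 0,0,0,0,0,-0.02,100, 0,0,0,0,0,-0.02,100, 0,0,0,0,0,-0.02,100, 0,0,0,0,0,0,60, 0,0,0,0,0,0,50, 0,0,0,0,0,0,40, 0,0,0,0,0,0,30, 0,0,0,0,0,0,20, 0,0,0,0,0,0,20, 0,0,0,0,0,0,20]' 40
python3 -m crank '[0,0,0,0,0,0,20, 0,0,0,0,0,0.01,20, 0,0,0,0,0,0.02,20, 0,0,0,0,0,0.02,20, 0,0,0,0,0,0,20]'
python3 - <<'E'
from h import *
o=observe();print(o['position'],o['grip_width'],o['ft_force'],np.degrees(np.arctan2(o['tool_rot'][1,1],o['tool_rot'][0,1])))
E
```

```text
time_s: 4.85
position: [0.4943, 0.2568, 0.0317]
tool_rot: [[0.242, 0.97, 0.003], [0.97, -0.242, 0.0], [0.001, 0.002, -1.0]]
ft_force: [-0.7, -1.7, 6.4]
grip_width: 0.0398
time_s: 5.35
position: [0.4946, 0.2573, 0.0829]
tool_rot: [[0.242, 0.97, 0.005], [0.97, -0.242, 0.001], [0.002, 0.004, -1.0]]
ft_force: [0.2, -0.4, -3.0]
grip_width: 0.0393
[0.49456694 0.25731027 0.08293869] 0.03934540460953927 [ 0.16929118 -0.36035427 -2.98487193] -14.015802390289288
```

```bash
python3 -m crank '[0,0,0,0,0,0.03,20, 0,0,0.0287,-0.00425,-0.0327,0,20, 0,0,0.0287,-0.00425,-0.0327,0,20, 0,0,0.0287,-0.00425,-0.0327,0,20, 0,0,0.0287,-0.00425,-0.0327,0,20, 0,0,0.0287,-0.00425,-0.0327,0,20, 0,0,0.0287,-0.00425,-0.0327,0,20, 0,0,0.0287,-0.00425,-0.0327,0,20, 0,0,0.0287,-0.00425,-0.0327,0,20, 0,0,0.0287,-0.00425,-0.0327,0,20, 0,0,0.0287,-0.00425,-0.0327,-0.015,20, 0,0,0.0287,-0.00425,-0.0327,-0.015,20, 0,0,0.0287,-0.00425,-0.0327,-0.015,20, 0,0,0,0,0,0,20, 0,0,0,0,0,0,20]'
python3 - <<'E'
from h import *
o=observe();print(o['position'],np.degrees(np.arctan2(o['tool_rot'][1,1],o['tool_rot'][0,1])))
d=snap('wrist','w3');snap('side','s3')
cv2.imwrite('pics/w3v.png',cv2.resize(cv2.convertScaleAbs(d['frame'],alpha=1.5),(768,576))[:,:,::-1])
E
```

```text
time_s: 6.85
position: [0.442, -0.1356, 0.0647]
tool_rot: [[-0.098, 0.995, -0.002], [0.995, 0.098, 0.001], [0.001, -0.001, -1.0]]
ft_force: [-0.5, 0.7, -3.5]
grip_width: 0.0394
[ 0.44203517 -0.13556737  0.06465464] 5.607289510997512
```

View pics/w3v.png

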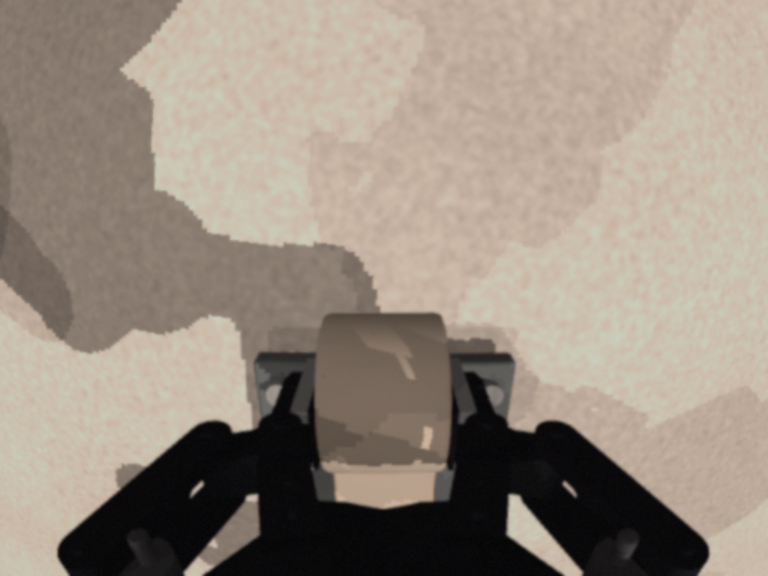

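Run:
```python
from fit import *
w=load('w3');f=lambda u,v,z:atz(w,u*k-.17,v*k-.17,z,1)
for z in(.010,.014,.018,.022,.026):
    a,b=f(256,353,z),f(514,353,z); m=(a+b)/2; yaw=np.degrees(np.arctan2(-(b-a)[0],(b-a)[1]))
    print(z,np.linalg.norm(b-a).round(4),m.round(4),yaw.round(2))
o=observe();print('bracket centre near edge', [f(323,315,.064)[:2].round(4),f(442,315,.064)[:2].round(4)])
cp=ray(w,0,0,1)[0];print(cp)
s=load('s3');c=np.vstack([s['frame'][120:260,170:340]]);cv2.imwrite('pics/s3v.png',cv2.resize(cv2.convertScaleAbs(c,alpha=1.2),None,fx=4,fy=4,interpolation=cv2.INTER_CUBIC)[:,:,::-1])
```

```text
0.01 0.1213 [ 0.453  -0.1333  0.01  ] 5.52
0.014 0.1187 [ 0.451  -0.1336  0.014 ] 5.52
0.018 0.116 [ 0.449  -0.1338  0.018 ] 5.52
0.022 0.1134 [ 0.447 -0.134  0.022] 5.52
0.026 0.1107 [ 0.445  -0.1342  0.026 ] 5.52
bracket centre near edge [array([ 0.4142, -0.1571]), array([ 0.4106, -0.1201])]
[ 0.36163104 -0.14360078  0.19274621]
```

View pics/s3v.png

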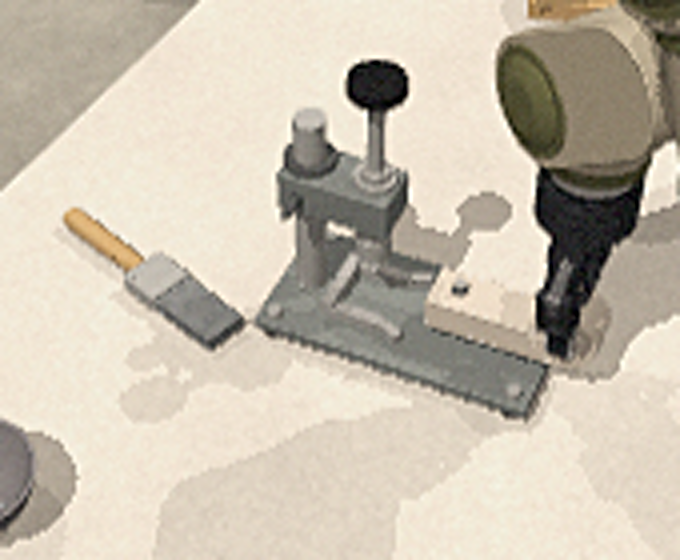

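```bash
python3 -m crank '[0,0,0.002,0.006,0.001,-0.007,20, 0,0,0,0.006,0.001,-0.007,20, 0,0,0,0,0,0,20]'
python3 -m crank '[0,0,0,0,0,-0.002,20, 0,0,0,0,0,-0.001,20]'
python3 -m crank '[0,0,0,0,0,-0.001,20, 0,0,0,0,0,-0.001,20]'
```

```text
time_s: 7.25
position: [0.4555, -0.1328, 0.0509]
tool_rot: [[-0.103, 0.995, 0.0], [0.995, 0.103, -0.0], [-0.0, 0.0, -1.0]]
ft_force: [0.9, -0.2, -3.2]
grip_width: 0.0397
time_s: 7.45
position: [0.4554, -0.1329, 0.0507]
tool_rot: [[-0.103, 0.995, 0.002], [0.995, 0.103, -0.001], [-0.001, 0.002, -1.0]]
ft_force: [-11.2, 6.9, 48.7]
grip_width: 0.0394
time_s: 7.65
position: [0.4555, -0.1329, 0.0505]
tool_rot: [[-0.103, 0.995, 0.004], [0.995, 0.103, -0.002], [-0.002, 0.003, -1.0]]
ft_force: [-15.8, 6.0, 67.1]
grip_width: 0.0394
```

```bash
python3 -m crank '[0,0,0,0,0,0.005,20, 0,0,0,0,0,0,20]'
python3 - <<'E'
from h import *
o=observe();print(o['position'],o['ft_force'],o['wrist_torque'])
s=snap('side','s4')
c=s['frame'][150:250,220:340];cv2.imwrite('pics/s4v.png',cv2.resize(cv2.convertScaleAbs(c,alpha=1.2),None,fx=6,fy=6,interpolation=cv2.INTER_CUBIC)[:,:,::-1])
E
```

```text
time_s: 7.85
position: [0.4552, -0.1332, 0.0517]
tool_rot: [[-0.102, 0.995, 0.001], [0.995, 0.102, -0.001], [-0.001, 0.001, -1.0]]
ft_force: [-0.4, 0.9, -2.3]
grip_width: 0.0394
[ 0.45520255 -0.13321385  0.05172362] [-0.39623768  0.85850618 -2.31815993] [ 0.02762751  0.20710774 -0.01849531]
```

View pics/s4v.png

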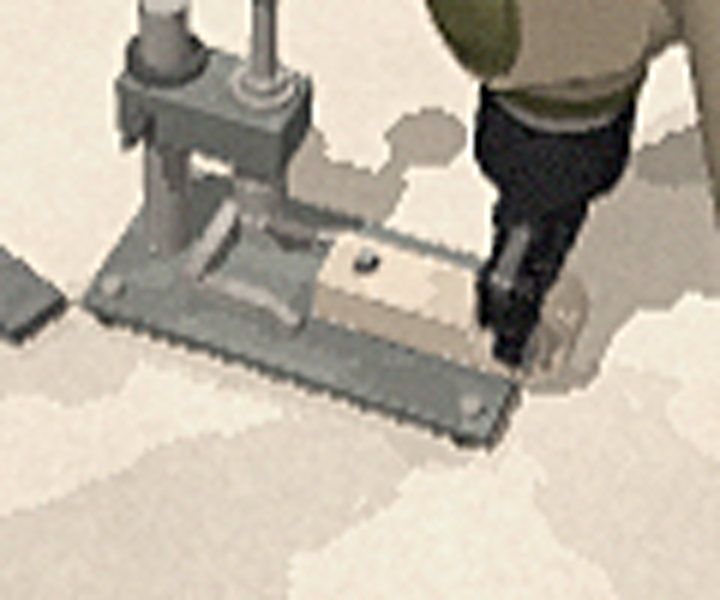

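```bash
python3 -m crank '[0,0,0,0.005,0.0005,0,20, 0,0,0,0.005,0.0005,0,20, 0,0,0,0.005,0.0005,0,20, 0,0,0,0.005,0.0005,0,20, 0,0,0,0.005,0.0005,0,20, 0,0,0,0,0,0,20]'
python3 -m crank '[0,0,0,0.005,0.0005,0,20, 0,0,0,0.005,0.0005,0,20, 0,0,0,0.005,0.0005,0,20, 0,0,0,0.005,0.0005,0,20, 0,0,0,0.005,0.0005,0,20, 0,0,0,0,0,0,20]'
python3 -m crank '[0,0,0,0.004,0.0004,0,20, 0,0,0,0.003,0.0003,0,20, 0,0,0,0,0,0,20]'
```

```text
time_s: 8.5
position: [0.4803, -0.131, 0.0512]
tool_rot: [[-0.102, 0.995, 0.0], [0.995, 0.102, -0.0], [-0.0, 0.0, -1.0]]
ft_force: [0.6, 0.1, -2.5]
grip_width: 0.0397
time_s: 9.1
position: [0.5053, -0.1285, 0.0513]
tool_rot: [[-0.102, 0.995, 0.001], [0.995, 0.102, -0.0], [-0.0, 0.001, -1.0]]
ft_force: [-0.5, 0.1, -2.7]
grip_width: 0.0401
time_s: 9.4
position: [0.512, -0.1278, 0.0513]
tool_rot: [[-0.102, 0.995, 0.0], [0.995, 0.102, -0.0], [-0.0, 0.0, -1.0]]
ft_force: [0.1, -0.1, -2.9]
grip_width: 0.0395
```

```bash
python3 -m crank '[0,0,0,0.002,0.0002,0,20, 0,0,0,0.002,0.0002,0,20, 0,0,0,0,0,0,20]'
python3 -m crank '[0,0,0,0.001,0.0001,0,20, 0,0,0,0,0,0,20]'
python3 -m crank '[0,0,0,0.001,0.0001,0,20, 0,0,0,0,0,0,20]'
```

```text
time_s: 9.7
position: [0.5158, -0.1274, 0.0513]
tool_rot: [[-0.102, 0.995, 0.0], [0.995, 0.102, -0.0], [-0.0, 0.0, -1.0]]
ft_force: [0.3, 0.4, -3.0]
grip_width: 0.0399
time_s: 9.9
position: [0.5167, -0.1273, 0.0513]
tool_rot: [[-0.101, 0.995, 0.0], [0.995, 0.101, 0.0], [-0.0, 0.0, -1.0]]
ft_force: [0.1, -0.0, -3.8]
grip_width: 0.0395
time_s: 10.1
position: [0.5173, -0.1271, 0.0513]
tool_rot: [[-0.101, 0.995, -0.001], [0.995, 0.101, 0.0], [0.0, -0.001, -1.0]]
ft_force: [-2.7, -1.7, -1.7]
grip_width: 0.0399
```

```bash
python3 -m crank '[0,0,0,0.001,0.0001,0,20, 0,0,0,0,0,0,20]'
python3 - <<'E'
from h import *
o=observe();print(o['position'],o['ft_force'],o['wrist_torque'])
s=snap('side','s5')
c=s['frame'][150:230,220:320];cv2.imwrite('pics/s5v.png',cv2.resize(cv2.convertScaleAbs(c,alpha=1.2),None,fx=7,fy=7,interpolation=cv2.INTER_CUBIC)[:,:,::-1])
E
```

```text
time_s: 10.3
position: [0.5173, -0.127, 0.0513]
tool_rot: [[-0.101, 0.995, -0.003], [0.995, 0.101, 0.0], [0.001, -0.003, -1.0]]
ft_force: [-8.6, -0.9, 0.3]
grip_width: 0.0395
[ 0.51732674 -0.12703268  0.05126719] [-8.61153656 -0.91013278  0.32657255] [-0.25429436  1.10193316 -0.21214797]
```

View pics/s5v.png

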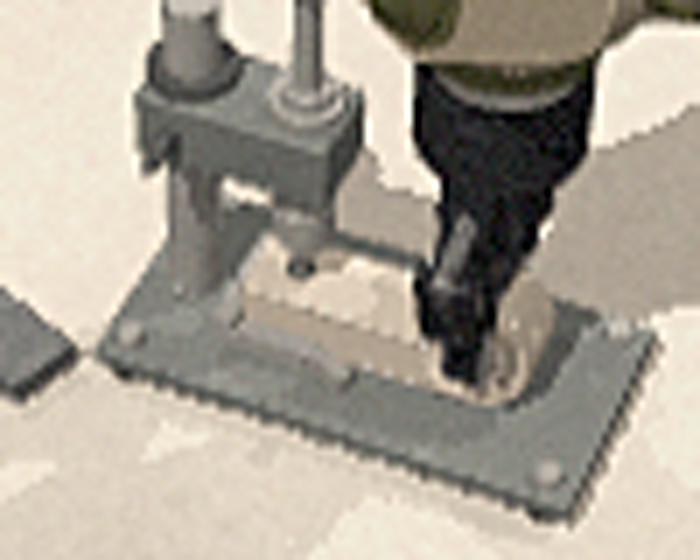

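```bash
python3 -m crank '[0,0,0,0,0,-0.0007,20, 0,0,0,0,0,0,20]'
python3 - <<'E'
from h import *
s=load('s5');c,sn=np.cos(.0997),np.sin(.0997)
for h in(.002,.008):
  for q in((0,0,.042+.009),(0,0,.042+.012),(0,0,.1),(.022,.02,.042)): print(h,q,proj(s,(.608+c*q[0]-sn*q[1],-.1182+sn*q[0]+c*q[1],q[2]+h)).round(1), (proj(s,(.608+c*q[0]-sn*q[1],-.1182+sn*q[0]+c*q[1],q[2]+h))-[220,150])*7)
E
```

```text
time_s: 10.55
position: [0.5173, -0.1271, 0.0509]
tool_rot: [[-0.101, 0.995, -0.003], [0.995, 0.101, 0.0], [0.001, -0.003, -1.0]]
ft_force: [-10.3, -1.5, 4.3]
grip_width: 0.0399
0.002 (0, 0, 0.051000000000000004) [262.1 186.3] [294.84072129 253.76175987]
0.002 (0, 0, 0.054000000000000006) [262.1 185.6] [294.93929984 249.19477755]
0.002 (0, 0, 0.1) [262.4 175.3] [296.49244699 177.24002066]
0.002 (0.022, 0.02, 0.042) [253.4 190.3] [233.5902436  281.87113783]
0.008 (0, 0, 0.051000000000000004) [262.1 184.9] [295.03820284 244.61276416]
0.008 (0, 0, 0.054000000000000006) [262.2 184.3] [295.13743189 240.01564535]
0.008 (0, 0, 0.1) [262.4 173.9] [296.70096956 167.5795123 ]
0.008 (0.022, 0.02, 0.042) [253.4 189. ] [233.58613443 272.8145638 ]
```

```bash
python3 -m crank '[0,0,0,0,0,0,40, 0,0,0,0,0,0,70, 0,0,0,0,0,0,100, 0,0,0,0,0,0,100, 0,0,0,0,0,0,100]'
python3 -m crank '[0,0,0,0,0,0.01,100, 0,0,0,0,0,0.02,100, 0,0,0,0,0,0.03,100, 0,0,0,-0.01,-0.001,0.04,100, 0,0,0,-0.01,-0.001,0.05,100, 0,0,0,-0.01,-0.001,0.05,100, 0,0,0,-0.01,-0.001,0.05,100, 0,0,0,-0.01,-0.001,0,100, 0,0,0,-0.01,-0.001,0,100, 0,0,0,0,0,0,100]'
python3 - <<'E'
from h import *
o=observe();print(o['position'],o['ft_force'])
w=snap('wrist','w6');s=snap('side','s6');t=snap('top','t6')
a=cv2.resize(w['frame'][150:384,120:392],(544,468));b=cv2.resize(s['frame'][120:230,225:310],None,fx=3,fy=3,interpolation=cv2.INTER_CUBIC)
W=np.zeros((468,800,3),np.uint8);W[:,:544]=a;W[:330,545:]=b;x=t['frame'][155:200,265:350];W[333:468,545:]=cv2.resize(x,None,fx=3,fy=3)
cv2.imwrite('pics/c6.png',cv2.convertScaleAbs(W,alpha=1.3)[:,:,::-1])
E
```

```text
time_s: 11.05
position: [0.5189, -0.1272, 0.0508]
tool_rot: [[-0.101, 0.995, 0.001], [0.995, 0.101, -0.0], [-0.0, 0.001, -1.0]]
ft_force: [0.4, -0.2, 0.5]
grip_width: 0.0855
time_s: 12.05
position: [0.4579, -0.1328, 0.2969]
tool_rot: [[-0.101, 0.995, -0.002], [0.995, 0.101, 0.001], [0.001, -0.002, -1.0]]
ft_force: [0.4, 0.2, -0.2]
grip_width: 0.0855
[ 0.45789533 -0.13278588  0.29691549] [ 0.36507945  0.2392024  -0.20686125]
```

View pics/c6.png

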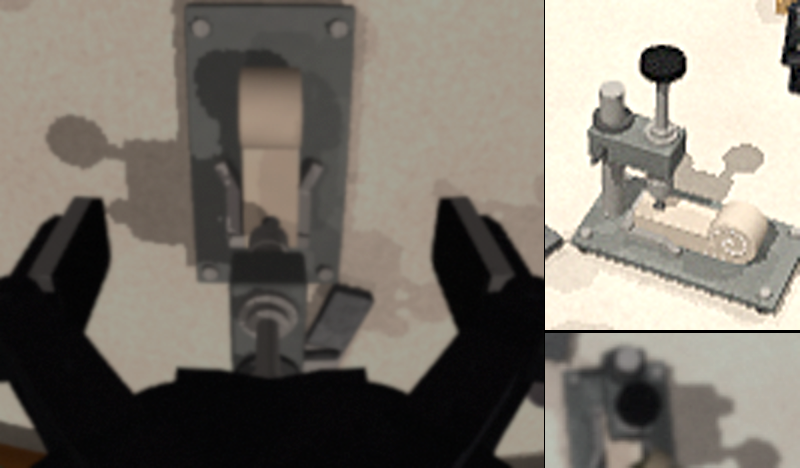

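Run:
```python
from fit import *
w6=load('w6');s6=load('s6');w3=load('w3')
c=lambda u,v:(120+u/2-.25,150+v/2-.25); S=lambda u,v:(225+(u-545)/3-.33,120+v/3-.33)
W=lambda u,v,q:(w,(u*k-.17,v*k-.17),q,1,1)
p=fit([W(320,237,(-.155,-.06,.012)),W(446,237,(-.155,.06,.012)),W(333,440,(.08,-.06,.012)),W(437,438,(.08,.06,.012)),
 (w6,c(188,5),(-.155,-.06,.012),1,1),(w6,c(355,5),(-.155,.06,.012),1,1),(w6,c(196,282),(.08,-.06,.012),1,.7),
 (w3,(256*k,352.5*k),(-.155,-.06,.012),1,.5),(w3,(514*k,352.5*k),(-.155,.06,.012),1,.5),
 (s6,S(612,88),(.055,0,.187),0,.5),(s6,S(778,310),(-.155,.06,.012),0,.5)],[.608,-.118,.1,.004])
inv=lambda q:((q[0]-240)/1,)
for h in(p[3],.008):
  pp=p.copy();pp[3]=h
  for nm,q in dict(spiral=(-.09,.02,.04),top=(-.09,.0,.068)).items():
    u,v=proj(s6,T(pp,q));print(h,nm,'side crop',(u-225+.33)*3+545,(v-120+.33)*3)
  for nm,q in dict(topL=(-.09,-.02,.068),topR=(-.09,.02,.068),near=(-.09-.028,0,.04),n45=(-.09-.02,0,.06)).items():
    u,v=proj(w6,T(pp,q),1);print(nm,'wrist crop',(u-120)*2,(v-150)*2)
  u,v=proj(s6,T(pp,(0,0,.052)));print('dowel side',(u-225+.33)*3+545,(v-120+.33)*3)
print('knob tri',tri((load('top0'),296.3,178.8,0),(s6,*S(663,58),0)))
q=observe()['position'];print(q)
```

```text
[ 0.6073 -0.1182  0.0973  0.0012] yaw 5.58
[0.4, -0.4, 0.3, -0.9, -0.1, -1.0, -0.3, -0.1, -1.4, -0.0, 0.0, 0.2, 1.1, -0.8, -0.2, 1.2, 0.1, 1.1, -0.4, 0.4, -1.0, -0.2]
0.0012294097591175335 spiral side crop 728.8433611436215 245.189992980564
0.0012294097591175335 top side crop 737.2418186710486 214.22940742888403
topL wrist crop 238.30783498186605 119.87113878317837
topR wrist crop 300.4402511408242 120.04616698276448
near wrist crop 269.5047095287762 65.89494684577755
n45 wrist crop 269.4696738456447 86.5589007926144
dowel side 657.9112598305794 199.81887195217251
0.008 spiral side crop 729.2128655416748 240.8342566539837
0.008 top side crop 737.6456251633979 209.72948305497664
topL wrist crop 237.78491118700595 123.80372171003745
topR wrist crop 300.9614886165948 123.98105437330577
near wrist crop 269.50582193957763 68.78191748037688
n45 wrist crop 269.47032198972886 89.92741470350245
dowel side 658.0089186655935 195.39136075423983
knob tri [ 0.60524953 -0.12171705  0.24580241]
[ 0.45915645 -0.13295304  0.29660306]
```

```bash
python3 -m crank '[0,0,0,0.02,0.002,0,50, 0,0,0,0.032,0.003,0,20, 0,0,0,0.032,0.003,0,0, 0,0,0,0.032,0.003,0,0, 0,0,0,0.032,0.003,0,0, 0,0,0,0,0,-0.01,0, 0,0,0,0,0,-0.01,0, 0,0,0,0,0,-0.006,0, 0,0,0,0,0,0,0, 0,0,0,0,0,0,0]' 40
python3 -m crank '[0,0,0,0,0,-0.004,0, 0,0,0,0,0,-0.003,0]'
python3 -m crank '[0,0,0,0,0,-0.003,0, 0,0,0,0,0,-0.003,0]'
```

```text
time_s: 13.2
position: [0.6068, -0.1192, 0.2722]
tool_rot: [[-0.101, 0.995, 0.0], [0.995, 0.101, -0.0], [-0.0, 0.0, -1.0]]
ft_force: [0.0, -0.1, -0.2]
grip_width: -0.0
time_s: 13.4
position: [0.6071, -0.1191, 0.2648]
tool_rot: [[-0.101, 0.995, 0.001], [0.995, 0.101, -0.0], [-0.0, 0.001, -1.0]]
ft_force: [0.9, -0.3, 3.3]
grip_width: 0.0001
time_s: 13.6
position: [0.6072, -0.1191, 0.2589]
tool_rot: [[-0.101, 0.995, 0.001], [0.995, 0.101, -0.0], [-0.0, 0.001, -1.0]]
ft_force: [-0.3, 0.7, 3.3]
grip_width: 0.0004
```

```bash
for i in 1; do python3 -m crank '[0,0,0,0,0,-0.003,0, 0,0,0,0,0,-0.003,0]' | grep -E 'pos|ft'; python3 -m crank '[0,0,0,0,0,-0.003,0, 0,0,0,0,0,-0.003,0]'| grep -E 'pos|ft'; done
```

```text
position: [0.6073, -0.1191, 0.2526]
ft_force: [-0.2, 1.1, 3.0]
position: [0.6072, -0.1191, 0.2465]
ft_force: [-0.6, -0.2, 2.6]
```

```bash
python3 -m crank '[0,0,0,0,0,-0.003,0, 0,0,0,0,0,-0.002,0]' | grep -E 'pos|ft'
```

```text
position: [0.6073, -0.1191, 0.2418]
ft_force: [0.2, 0.6, 8.1]
```

```bash
python3 -m crank '[0,0,0,0,0,-0.0015,0, 0,0,0,0,0,-0.0015,0]' | grep -E 'pos|ft'
```

```text
position: [0.6076, -0.1192, 0.2398]
ft_force: [-0.6, 0.2, 12.7]
```

```bash
python3 -m crank '[0,0,0,0,0,-0.001,0, 0,0,0,0,0,-0.001,0]' | grep -E 'pos|ft'
```

```text
position: [0.6077, -0.1192, 0.2384]
ft_force: [-1.3, 0.2, 13.2]
```

```bash
python3 -m crank '[0,0,0,0,0,-0.001,0, 0,0,0,0,0,-0.0005,0]' | grep -E 'pos|ft'
```

```text
position: [0.6077, -0.1193, 0.237]
ft_force: [-1.0, 0.2, 12.7]
```

```bash
python3 -m crank '[0,0,0,0,0,-0.0007,0, 0,0,0,0,0,-0.0007,0]' | grep -E 'pos|ft'
```

```text
position: [0.6077, -0.1193, 0.2357]
ft_force: [-1.7, -0.3, 13.7]
```

```bash
python3 -m crank '[0,0,0,0,0,-0.0005,0, 0,0,0,0,0,-0.0005,0]' | grep -E 'pos|ft'
```

```text
position: [0.6078, -0.1192, 0.2348]
ft_force: [-0.8, 0.1, 14.0]
```

```bash
python3 -m crank '[0,0,0,0,0,-0.0005,0, 0,0,0,0,0,-0.0004,0]' | grep -E 'pos|ft'
```

```text
position: [0.6078, -0.1192, 0.2339]
ft_force: [-2.0, 0.6, 12.6]
```

```bash
python3 -m crank '[0,0,0,0,0,-0.0004,0, 0,0,0,0,0,0,0]' | grep -E 'pos|ft'
```

```text
position: [0.6077, -0.1192, 0.2335]
ft_force: [-2.0, 1.2, 13.8]
```

```bash
python3 -m crank '[0,0,0,0,0,-0.0005,0, 0,0,0,0,0,0,0]' | grep -E 'pos|ft'
```

```text
position: [0.6078, -0.1192, 0.2331]
ft_force: [-1.7, 0.3, 13.4]
```

```bash
python3 -m crank '[0,0,0,0,0,-0.0005,0, 0,0,0,0,0,0,0]' | grep -E 'pos|ft'
```

```text
position: [0.6079, -0.1193, 0.233]
ft_force: [-1.7, 0.6, 15.1]
```

```bash
python3 -m crank '[0,0,0,0,0,-0.0004,0, 0,0,0,0,0,0,0]' | grep -E 'pos|ft'
```

```text
position: [0.608, -0.1194, 0.233]
ft_force: [-1.7, 0.8, 17.5]
```

```bash
python3 -m crank '[0,0,0,0,0,-0.0005,0, 0,0,0,0,0,0,0]' | grep -E 'pos|ft'
```

```text
position: [0.6081, -0.1194, 0.2329]
ft_force: [-0.9, 0.6, 20.1]
```

```bash
python3 -m crank '[0,0,0,0,0,-0.0004,0, 0,0,0,0,0,0,0]' | grep -E 'pos|ft'
```

```text
position: [0.6082, -0.1194, 0.2329]
ft_force: [-2.0, 0.2, 22.1]
```

Firm second stop: the tool holds at z = 0.233 while the force climbs to 22 N. I'll let the plunger rise gently and back off.

```bash
python3 -m crank '[0,0,0,0,0,0.003,0, 0,0,0,0,0,0.004,0, 0,0,0,0,0,0.005,0, 0,0,0,0,0,0.006,0, 0,0,0,0,0,0.006,0, 0,0,0,0,0,0.006,0, 0,0,0,0,0,0.006,0, 0,0,0,0,0,0.006,0, 0,0,0,0,0,0.01,0, 0,0,0,0,0,0.015,0, 0,0,0,-0.04,-0.004,0.015,0, 0,0,0,-0.05,-0.005,0,0, 0,0,0,-0.05,-0.005,0,0, 0,0,0,-0.04,-0.004,0,0, 0,0,0,0,0,0,0]'
python3 - <<'E'
from h import *
w=snap('wrist','w7');s=snap('side','s7');o=load('s6')['frame']
a=cv2.resize(w['frame'][140:360,150:362],(424,440));W=np.zeros((600,800,3),np.uint8);W[:440,:424]=a
f=lambda x:cv2.resize(x[130:225,228:310],None,fx=3,fy=3,interpolation=cv2.INTER_CUBIC)
W[:285,425:671]=f(o);W[290:575,425:671]=f(s['frame'])
g=lambda x:cv2.resize(x[175:200,250:272],None,fx=5,fy=5,interpolation=cv2.INTER_CUBIC)
W[:125,680:790]=g(o);W[290:415,680:790]=g(s['frame'])
cv2.imwrite('pics/c7.png',cv2.convertScaleAbs(W,alpha=1.2)[:,:,::-1])
E
```

```text
time_s: 18.1
position: [0.4243, -0.1367, 0.3122]
tool_rot: [[-0.099, 0.995, -0.0], [0.995, 0.099, -0.0], [-0.0, -0.0, -1.0]]
ft_force: [-0.2, 0.1, 0.1]
grip_width: 0.0004
```

View pics/c7.png

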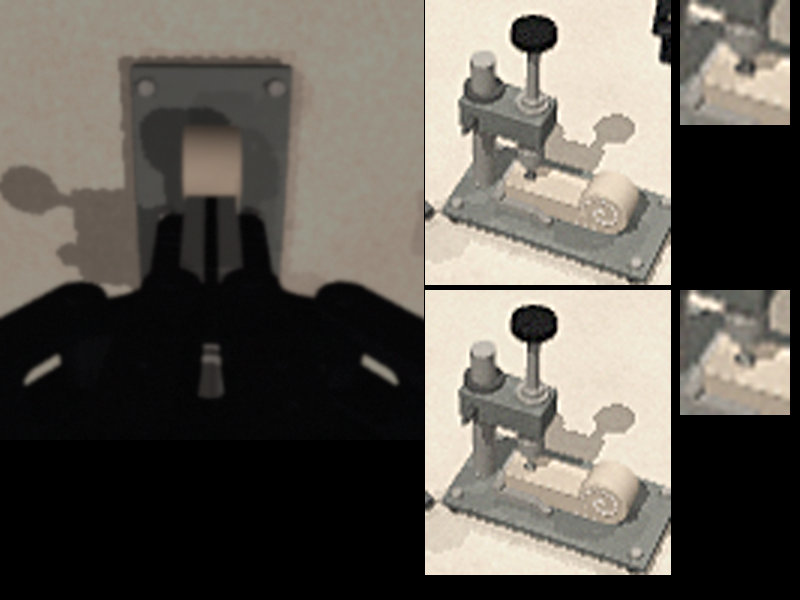

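```bash
python3 -c "
from h import *
a=load('s6')['frame'].astype(int);b=load('s7')['frame'].astype(int)
d=np.abs(a-b).sum(2)[130:222,232:308];ys,xs=np.where(d>90);print(len(ys),sorted(set(zip(xs+232,ys+130)))[:25])
print(close_job())"
```

```text
67 [(np.int64(262), np.int64(187)), (np.int64(262), np.int64(188)), (np.int64(263), np.int64(189)), (np.int64(264), np.int64(187)), (np.int64(303), np.int64(140)), (np.int64(304), np.int64(135)), (np.int64(304), np.int64(136)), (np.int64(304), np.int64(137)), (np.int64(304), np.int64(138)), (np.int64(304), np.int64(139)), (np.int64(304), np.int64(140)), (np.int64(304), np.int64(141)), (np.int64(305), np.int64(130)), (np.int64(305), np.int64(131)), (np.int64(305), np.int64(132)), (np.int64(305), np.int64(133)), (np.int64(305), np.int64(134)), (np.int64(305), np.int64(135)), (np.int64(305), np.int64(136)), (np.int64(305), np.int64(137)), (np.int64(305), np.int64(138)), (np.int64(305), np.int64(139)), (np.int64(305), np.int64(140)), (np.int64(305), np.int64(141)), (np.int64(306), np.int64(130))]
the job is handed in; nothing more can be done
None
```

The bracket is in the nest against the end stop, the dowel is pressed home, and the job was handed in at about 18 s of robot time. The plunger is back up and the arm is clear.

**Seating the bracket:** I gripped the white bracket by its scroll and slid it in tail first. At the stop it built up about 10 N, with the scroll at press x ≈ −91 mm (−90 mm expected).

**Pressing:** I pushed the knob down with the closed fingertips.

| Stage | Force | Travel |
|---|---|---|
| Soft spring | about 3 N | about 22–23 mm to the first stop |
| Dowel going in | 13–14 N | about 9.6 mm |
| Firm second stop | rose to 22 N, then I stopped (limit 32 N) | none |

**Last checks:** The side views before and after pressing differ inside the press only at the dowel's head; the other changes, near the frame edge, look like the arm. The knob is back at its starting height, the bracket has not moved, and the tool force reads about zero.

**What disagreed or went less well:**
- While lowering the bracket onto the plate I pressed it down with 67 N for a moment. The plate was about 6 mm higher than the cameras suggested. I saw no damage, but the pictures are coarse.
- In the side view the scroll and the dowel's head sat about 2 pixels from where I predicted. The wrist view and the contact force both put the bracket fully home.
- That the head rests on the plaster comes from the stroke and the firm stop. The pictures are too coarse to measure it.

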